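Pack the chopsticks and clip the lunch box shut

TASK

Finish packing the lunch box: pick up the two chopsticks together in one grasp, lay the pair side by side down in the notches of the cream cradle inside the open box, and let go. Then close the lid fully and press the orange clip on its front edge down and in against the front of the box until it snaps shut. Leave the striped mug and the two spice jars where they stand.

Things in the scene. Friction and masses are not known exactly. Their poses are not given: they have to be found in the camera images.
- lunch_box: Dark green lunch box with cream lid, fixed; 136 x 232 x 42 mm without the lid, walls 3. Origin: centre of underside; +x to the back (hinge side), y along the long side; front (-x) roughly faces the robot. Chopstick compartment x -65 to +20 mm, floor z 5; fixed crackers behind x +26, up to z 39. Clip's keeper: ledge on the front, 6 mm deep, 58 wide, z 27 to 33.
- cradle (a point): Place of the seated pair's middle, box frame (-26, 0, 26.5) mm, axes as the box. Two cream ribs at y +42 and -42, 7 mm thick, each with a flared notch; chopsticks lie side by side along y, either end first. Notch floor z 22 (20 mm wide), horn tips z 38 (28 mm wide). Only the floor lies between the ribs; front wall 39 mm before the pair's middle line, crackers 52 mm behind.
- chopstick_1_mid (a point): Centre (half-way along and up) of one dark wooden chopstick with a red end band, 190 x 9 x 9 mm, 20 g, lying flat on the worktop along its x axis (band at -x); square, but round over the last 46 mm at +x. Balances within 15 mm of this point.
- chopstick_2_mid (a point): The same for the other chopstick, which lies parallel beside the first, about 10 mm from middle line to middle line and shifted lengthwise by at most 5 mm; the pair is about 19 mm wide.
- lid (a joint): Lid angle: 0 fully shut, about 2.0 rad open (leaning back past upright), at most 2.2. Hinge line along the box's y at box frame x +71, z +42 mm. The stiff hinge stays where it is left (about 1.5 N at the front edge moves it). Lid 142 x 238 mm, 10 mm thick at the rim; shut, its top is at z 50 mm in the box frame.
- lid_edge (a point): Middle of the lid's front edge, 141 mm from the hinge line; its x axis lies in the lid and points to the hinge, its z axis points out of the lid's upper (outer) face.
- clip (a joint): Angle of the orange clip on the lid's edge: 0 shut, hanging flat down the box's front; it grows as the flap swings outward, 1.57 straight out in the lid's plane, at most 2.0. Stays where left (0.5 N moves it). Lid shut, its pivot is at box frame x -76, z 43 mm. Near 0.2 rad its nub meets the keeper: about 6 N towards the box at its lower part snaps it past; then it holds. Needs the lid down.
- clip_tip (a point): Middle of the clip's free end, 32 mm from its pivot; the flap is 56 mm wide and 3.5 mm thick; shut, this end hangs at z 11 mm in the box frame.
- striped_mug: Striped mug, 93 mm tall, to the left in front of the box. Origin: centre of its underside. Leave it.
- spice_yellow: Spice jar with a yellow cap, diameter 42, 106 mm tall, at the back of the worktop. Origin: centre of its underside. Leave it.
- spice_black: Spice jar with a black cap, diameter 40, 105 mm tall, at the back of the worktop. Origin: centre of its underside. Leave it.

How it is judged:
On the way, in this order (a step that is already met when the one before it is completed fails the run):
1. both chopsticks are lifted together, held in one grasp (height (world z) of each of chopstick_1_mid, chopstick_2_mid above 0.04 m and contact force between the fingers and chopstick_1 above 0.3 N and contact force between the fingers and chopstick_2 above 0.3 N and distance between chopstick_1_mid and chopstick_2_mid below 0.02 m), for 0.2 s.
2. both chopsticks lie down in the notches of the cradle and are let go (x of chopstick_1_mid in the frame of cradle between -0.008 and 0.008 m and y of chopstick_1_mid in the frame of cradle between -0.02 and 0.02 m and z of chopstick_1_mid in the frame of cradle between -0.0035 and 0.0035 m and x of chopstick_2_mid in the frame of cradle between -0.008 and 0.008 m and y of chopstick_2_mid in the frame of cradle between -0.02 and 0.02 m and z of chopstick_2_mid in the frame of cradle between -0.0035 and 0.0035 m and contact force between the fingers and chopstick_1 below 0.05 N and contact force between the fingers and chopstick_2 below 0.05 N), for 0.2 s.
3. the lid is fully shut (value of joint lid below 0.025 rad), for 0.1 s.
At the end, for the whole second after the job is handed in: Both chopsticks lie in the cradle's notches (centre within 8 mm across, 20 mm along, 3.5 mm in height of its place), the lid is shut (below 0.025 rad) and the clip is snapped shut (below 0.08 rad) (value of joint lid below 0.025 rad and value of joint clip below 0.08 rad and x of chopstick_1_mid in the frame of cradle between -0.008 and 0.008 m and y of chopstick_1_mid in the frame of cradle between -0.02 and 0.02 m and z of chopstick_1_mid in the frame of cradle between -0.0035 and 0.0035 m and x of chopstick_2_mid in the frame of cradle between -0.008 and 0.008 m and y of chopstick_2_mid in the frame of cradle between -0.02 and 0.02 m and z of chopstick_2_mid in the frame of cradle between -0.0035 and 0.0035 m); the robot touches nothing.
It fails at once if the striped mug is pushed more than 4 cm (distance of striped_mug from where it was at the start of the episode above 0.04 m).
It fails at once if the yellow-capped spice jar is pushed more than 4 cm (distance of spice_yellow from where it was at the start of the episode above 0.04 m).
It fails at once if the black-capped spice jar is pushed more than 4 cm (distance of spice_black from where it was at the start of the episode above 0.04 m).
It also fails if it takes over 72 s, if anything falls off the work surface, if the arm or the gripper's body presses on something with over 40 N, if the wrist force passes 120 N, or if a joint passes its speed limit or range.

ROBOT

A 6-joint arm with a two-finger parallel gripper is mounted at the origin on the work surface; the furniture and walls round the work are solid. World frame = base frame: x ahead of the robot, y to its left, z up, the work surface at z = 0. Lengths are in m, angles in rad, forces in N, time in s.
With the tool pointing down it reaches from about 0.35 to 0.975 m from the base axis. Payload 4.9 kg.
Tool frame: the origin (TCP) lies at the very end of the fingers, on their centre line; the grasp point (between the pads) lies 19 mm behind it; z points along the fingers, y is the line along which they close (so a half turn about z gives the same grasp; the last joint's range is limited). The gripper opens to 85 mm and grips with 20 to 120 N. Pads are 22 mm wide; open, the fingers measure 114 mm over their backs; the gripper's body (76 mm by 85 mm) begins 54 mm behind the grasp point. The pads swing forward as they close: fully open they stand 13 mm farther back than shut.
Start: joints at [-1.232, 0.053, 1.613, -0, 1.476, -0.119], TCP at [0.276, -0.561, 0.211] pointing down, gripper open.
Joint ranges: [-3.01, 3.01], [-1.01, 2.22], [0.06, 2.58], [-1.02, 4.17], [0.09, 2.62], [-3.14, 3.14]. Speed limits (rad/s): [2.57, 2.57, 3.14, 3.14, 3.14, 3.14].

INTERFACE

Orientations are given as a rotation vector (axis times angle).
In Python, from station import get_obs, get_image, finish_job gives the robot as it stands. The module is installed in compiled form; this text tells all that it offers.
- The arm moves only by the tool carry_out, never from a script. Its argument "rows" is a list of rows, each a list of 7 numbers: the turn, a rotation vector about the tool's x, y, z as a fraction of full scale, then the shift along the tool's x, y, z as a fraction of full scale, then the closure, from -1 (fully open) to 1 (shut). A call has 1 to 5 rows; each row is the pose to reach, as a shift and turn from the pose commanded when the call began, along the tool's axes at that moment, turning the shorter way round; what a row does not reach only later rows make up. Full scale, the value 1, is 300 mm for a shift and pi rad for a turn. A row lasts 1/10 s, in which the tool goes at most 50 mm and 8.59 degrees, less where a joint would pass 70% of its speed; a pose out of reach is approached as far as the arm can. A call with a number of a shift or a turn outside -1 to 1 is refused whole. A call with a gripper value outside its range is refused whole. The fingers move at their own pace and stop on an object; "force" is the grip in N (left out, the last holds). Time passes only in rows, so rows that repeat a pose let the fingers close. It gives the time, the measured TCP pose, the force, the opening and the grip force at its end, in the units of the state.
- get_obs(): the state, without advancing time (a new reading comes with each control period).
- get_image(name): name is "side" or "top" or "wrist"; returns a dict with "img" (384x512x3 uint8, blue, green, red), "mtx" (3x3 intrinsics, pixels), "R" (3x3) and "t" (3): a world point X has camera coordinates R X + t. Camera axes: x right, y down, z forward; pixel columns grow to the right and rows downward; lengths in m; the calibration is good to about 2 mm. A picture is of the moment at which its call begins. There is no depth.
- finish_job(): hands the job in; it is judged then, once.
The state is a dict: "t": time; "q": joint angles; "dq": joint speeds; "effort": joint torques, N m; "tool_pos": TCP position; "tool_rot": TCP orientation; "contact_force": force on the tool from outside, world axes, zero at the start; "wrist_torque": the same for the moment, N m; "opening": finger opening in m; "grip_force": force on a finger pad.
Only numpy, scipy, OpenCV 4.12 (cv2) and the standard library are available. Lean on these libraries where they do the work, as an engineer would, in place of code of your own. Each camera call takes 0.05 s, during which the arm holds its last target. There are 200 camera calls.

## Working session

There is one attempt and no reset: what is moved stays moved. The work goes in short steps, Python scripts to look and compute and a tool call to move; the robot and the scene stay as the last step left them, time stands still between calls to the robot, and variables do not carry over. Pictures are saved under pics/ and viewed, at most 10 in all, crops included, and the job is handed in when it is done.

Besides the shell and the picture viewer there is one more tool, called after "Call:" by a JSON object that holds its "method" and its "body". carry_out: Moves the arm, as the interface text tells. Shift numbers are shares of 300 mm and turn numbers shares of pi rad, none past 1 either way. Its arguments: {"type":"object","properties":{"rows":{"type":"array"},"force":{"type":"number"}},"required":["rows"]}

```bash
mkdir -p pics; ls; python3 - <<'E'
from station import *
import cv2,numpy as np
for n in("side","top","wrist"):
    d=get_image(n);cv2.imwrite(f"pics/{n}0.png",d["img"]);np.savez(f"{n}0.npz",**d)
a=[cv2.imread(f"pics/{n}0.png") for n in("side","top")]
o=get_obs();print({k:np.round(v,3) for k,v in o.items()})
E
```

```text
pics
{'t': np.float64(0.15), 'q': array([-1.232,  0.053,  1.614, -0.   ,  1.476, -0.119]), 'dq': array([-0.001,  0.   , -0.003,  0.   , -0.001,  0.   ]), 'effort': array([ 1.0000e-03, -3.9424e+01, -3.7072e+01, -0.0000e+00,  5.0000e-03,
        0.0000e+00]), 'tool_pos': array([ 0.276, -0.56 ,  0.21 ]), 'tool_rot': array([-3.058, -0.713,  0.   ]), 'contact_force': array([-0.557,  1.116, -1.159]), 'wrist_torque': array([-0.055, -0.003, -0.003]), 'grip_force': np.float64(0.0), 'opening': np.float64(0.085)}
```

View pics/top0.png

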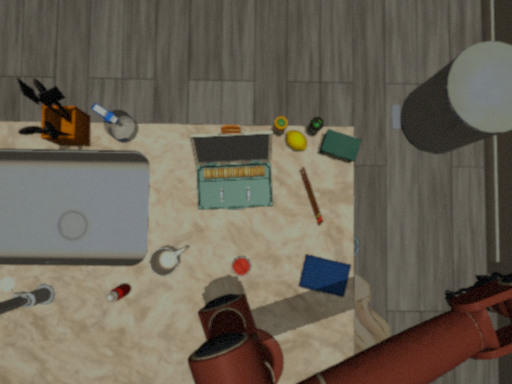

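View pics/side0.png

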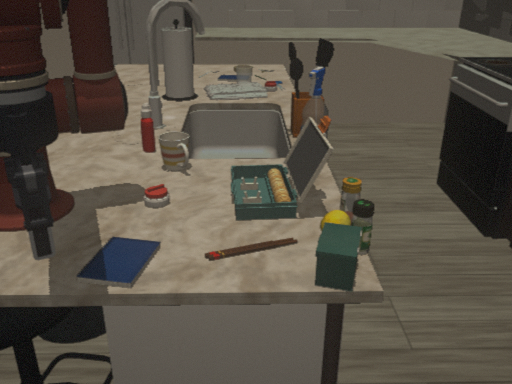

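Top view: the box's floor and walls are at about (198..272, 164..208), its lid leaning back with the clip at (231,128). The chopsticks run from (303,168) to the red end at (320,223), and the mug is at (167,260). Next I'll measure the box and chopsticks.

```bash
cat > h.py <<'E'
import cv2,numpy as np
from scipy.spatial.transform import Rotation as Ro
def ray(d,uv,z):
    uv=np.atleast_2d(np.asarray(uv,float));c=-d["R"].T@d["t"]
    r=(np.c_[uv,np.ones(len(uv))]@np.linalg.inv(d["mtx"]).T)@d["R"]
    return c+r*((z-c[2])/r[:,2:])
def proj(d,X):
    p=(np.atleast_2d(X)@d["R"].T+d["t"])@d["mtx"].T
    return p[:,:2]/p[:,2:]
E
python3 - <<'E'
from h import *
d=dict(np.load("top0.npz"));im=d["img"]
print("cam",(-d["R"].T@d["t"]).round(3),d["mtx"][0,0])
hsv=cv2.cvtColor(im,cv2.COLOR_BGR2HSV)
# box teal
m=cv2.inRange(hsv,(75,60,40),(100,255,255));m[:,:180]=0;m[:,290:]=0;m[:150]=0;m[225:]=0
c=max(cv2.findContours(m,0,2)[0],key=cv2.contourArea)
q=cv2.boxPoints(cv2.minAreaRect(c));print("box px",q.round(1).tolist(),cv2.minAreaRect(c))
print(ray(d,q,.042).round(4).tolist())
# chopsticks
s=im[160:230,290:335].astype(int);mm=((s.sum(2)<270)).astype(np.uint8)*255
n,l,st,ce=cv2.connectedComponentsWithStats(mm);print(st.tolist())
k=1+np.argmax(st[1:,4]);ys,xs=np.where(l==k);r=cv2.minAreaRect(np.c_[xs+290,ys+160].astype(np.float32));print(r)
print(ray(d,cv2.boxPoints(r),.0045).round(4).tolist())
s=cv2.resize(im[110:235,180:340],None,fx=5,fy=4.8,interpolation=2);cv2.imwrite("pics/topz.png",s)
E
```

```text
cam [0.439 0.017 1.404] 436.27484285400965
box px [[198.0, 180.0], [216.0, 180.0], [216.0, 208.0], [198.0, 208.0]] ((207.0, 194.0), (28.0, 18.0), 90.0)
[[0.5668, 0.1686, 0.042], [0.5676, 0.1125, 0.042], [0.48, 0.1109, 0.042], [0.4792, 0.1668, 0.042]]
[[0, 0, 45, 70, 2851], [10, 8, 23, 57, 299]]
((310.8836669921875, 196.04049682617188), (58.14815139770508, 5.584850788116455), 70.82098388671875)
[[0.609, -0.1511, 0.0045], [0.6153, -0.1682, 0.0045], [0.4388, -0.2307, 0.0045], [0.4327, -0.2137, 0.0045]]
```

View pics/topz.png

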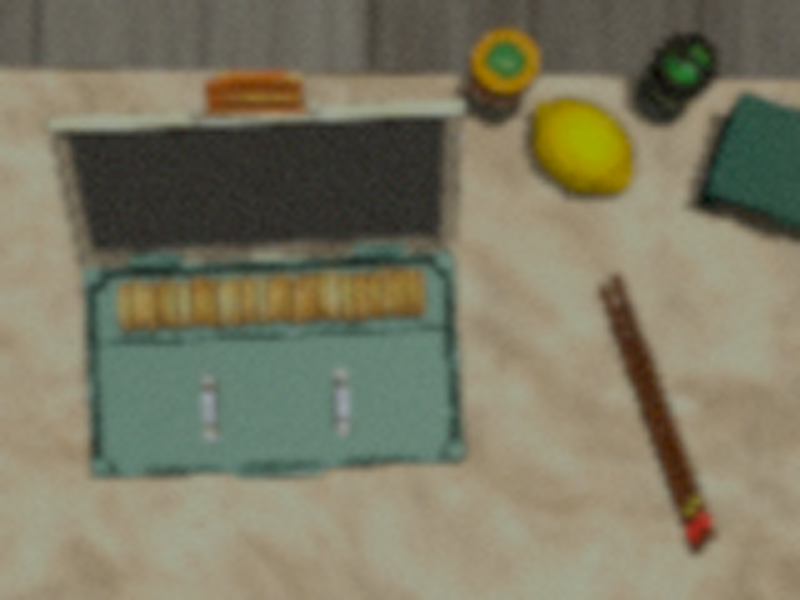

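```bash
cat >> h.py <<'E'
def down(yaw): # tool y (closing line) at angle yaw deg in world, z down
    a=np.radians(yaw);y=np.array([np.cos(a),np.sin(a),0]);z=np.array([0,0,-1.])
    return np.c_[np.cross(y,z),y,z]
def cmd(o,p,R=None):
    R0=Ro.from_rotvec(o["tool_rot"]).as_matrix();R=R0 if R is None else R
    w=Ro.from_matrix(R0.T@R).as_rotvec()/np.pi;s=R0.T@(np.array(p)-o["tool_pos"])/.3
    print("cmd",w.round(4).tolist(),s.round(4).tolist())
E
python3 - <<'E'
from h import *
from station import get_obs
d=dict(np.load("top0.npz"))
px=lambda a:np.array(a)/[5,4.8]+[180,110]
q=ray(d,px([(93,472),(463,458),(452,250),(88,262)]),.042);print(q.round(4).tolist(),q.mean(0))
r=ray(d,px([(209,407),(342,402)]),.034);print(r.round(4).tolist(),np.degrees(np.arctan2(*(r[0]-r[1])[[0,1]]*[-1,1])))
d=dict(np.load("wrist0.npz"));o=get_obs();R0=Ro.from_rotvec(o["tool_rot"]).as_matrix()
print("wristcam in tool",R0.T@(-d["R"].T@d["t"]-o["tool_pos"]),(R0.T@d["R"].T).round(2).tolist())
cmd(o,[.524,-.191,.20],down(-70.5))
E
```

```text
[[0.4782, 0.165, 0.042], [0.4904, -0.0656, 0.042], [0.6266, -0.0573, 0.042], [0.6152, 0.1709, 0.042]] [0.55259984 0.05323836 0.042     ]
[[0.5219, 0.094, 0.034], [0.5264, 0.0105, 0.034]] 3.0358892743137527
wristcam in tool [ 0.06593972  0.00027036 -0.16301695] [[0.0, -0.97, -0.26], [1.0, 0.0, -0.0], [0.0, -0.26, 0.97]]
cmd [-0.0005, -0.0, 0.0374] [1.2852, -0.7384, 0.0352]
```

Call:
{"method": "carry_out", "body": {"rows": [[0,0,0.0374,0.643,-0.369,0,0],[0,0,0.0374,0.643,-0.369,0,0],[0,0,0.0374,0.643,-0.369,0,0],[0,0,0.0374,0.643,-0.369,0,0],[0,0,0.0374,0.643,-0.369,0,0]]}}

```text
t: 0.65
tool_pos: [0.4018, -0.3728, 0.2108]
tool_rot: [-3.094, -0.536, -0.001]
contact_force: [-0.8, -0.4, -0.4]
opening: 0.0426
grip_force: 0.0
```

```bash
python3 - <<'E'
from h import *
from station import get_obs
o=get_obs();print(o["tool_pos"],o["opening"]);cmd(o,[.524,-.191,.20],down(-70.5))
E
```

```text
[ 0.40182438 -0.37276577  0.21076452] 0.04256075299924546
cmd [-0.0003, -0.0002, 0.0009] [0.5874, -0.4334, 0.0367]
```

Call:
{"method": "carry_out", "body": {"rows": [[0,0,0.001,0.58,-0.43,0.036,0],[0,0,0.001,0.58,-0.43,0.036,0],[0,0,0.001,0.58,-0.43,0.036,0],[0,0,0.001,0.58,-0.43,0.036,0],[0,0,0.001,0.58,-0.43,0.036,0]]}}

```text
t: 1.15
tool_pos: [0.5226, -0.1925, 0.1996]
tool_rot: [-3.094, -0.533, 0.0]
contact_force: [-0.9, -0.2, -0.0]
opening: 0.0425
grip_force: 0.0
```

```bash
python3 - <<'E'
from h import *
from station import *
d=get_image("wrist");np.savez("w1.npz",**d);im=d["img"]
o=get_obs();print(o["tool_pos"],o["opening"])
cv2.imwrite("pics/w1.png",im)
print("exp",proj(d,[[.524,-.191,.0045]]))
E
```

```text
[ 0.52301681 -0.19198627  0.19950372] 0.04262240192049317
exp [[253.45588177 167.05893746]]
```

View pics/w1.png

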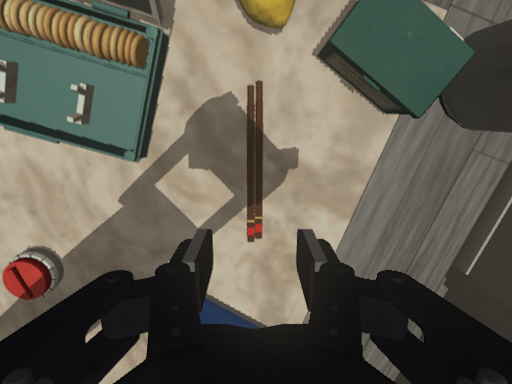

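The pair is clear: tips at (250,85) and (259,81), band ends at (251,241) and (259,238). I'll measure it precisely.

```bash
python3 - <<'E'
from h import *
from station import get_obs
d=dict(np.load("w1.npz"))
P=ray(d,[(250.2,85),(251,241.5),(259.3,81),(258.8,238.5)],.0055);print(P.round(4).tolist())
m1=(P[0]+P[1])/2;m2=(P[2]+P[3])/2
L=[np.linalg.norm(P[0]-P[1]),np.linalg.norm(P[2]-P[3])];print(m1,m2,L)
v=(P[0]+P[2]-P[1]-P[3])/2;yaw=np.degrees(np.arctan2(v[1],v[0]));m=(m1+m2)/2;print(m,yaw)
o=get_obs();cmd(o,[m[0],m[1],.05],down(yaw-90));cmd(o,[m[0],m[1],.002],down(yaw-90))
E
```

```text
[[0.6109, -0.1562, 0.0055], [0.4316, -0.2206, 0.0055], [0.6183, -0.1644, 0.0055], [0.4389, -0.2286, 0.0055]]
[ 0.52122686 -0.18836813  0.0055    ] [ 0.52859484 -0.19649238  0.0055    ] [np.float64(0.19054892877093968), np.float64(0.1905907526191276)]
[ 0.52491085 -0.19243025  0.0055    ] 19.72504323291038
cmd [-0.0007, -0.0002, -0.0007] [0.0051, 0.0046, 0.4983]
cmd [-0.0007, -0.0002, -0.0007] [0.005, 0.005, 0.6583]
```

Call:
{"method": "carry_out", "body": {"rows": [[0,0,0,0.005,0.005,0.5,0],[0,0,0,0.005,0.005,0.5,0],[0,0,0,0.005,0.005,0.5,0],[0,0,0,0.005,0.005,0.64,0],[0,0,0,0.005,0.005,0.655,0]], "force": 40}}

```text
t: 1.7
tool_pos: [0.5176, -0.1949, -0.003]
tool_rot: [-3.089, -0.525, 0.017]
contact_force: [-1.4, 1.0, -0.6]
opening: 0.043
grip_force: 0.0
```

Call:
{"method": "carry_out", "body": {"rows": [[0,0,0,0,0,0,0.3],[0,0,0,0,0,0,1],[0,0,0,0,0,0,1],[0,0,0,0,0,0,1],[0,0,0,0,0,0,1]]}}

```text
t: 2.2
tool_pos: [0.5242, -0.1978, 0.0054]
tool_rot: [3.095, 0.527, 0.003]
contact_force: [0.7, 0.4, -0.5]
opening: -0.0003
grip_force: 0.0
```

```bash
python3 - <<'E'
from h import *
from station import *
d=get_image("wrist");np.savez("w2.npz",**d);cv2.imwrite("pics/w2.png",d["img"])
o=get_obs();print(o["tool_pos"],o["tool_rot"],o["opening"],o["contact_force"],o["dq"].round(3))
E
```

```text
[ 0.52391216 -0.19765087  0.00498508] [3.09589886e+00 5.26961845e-01 2.39409138e-03] -0.00015750599118979417 [-0.48949048 -0.39573435 -1.00003203] [-0.     0.007  0.009 -0.002 -0.002 -0.   ]
```

View pics/w2.png

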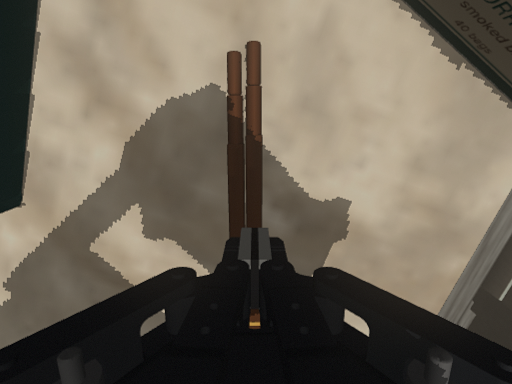

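The fingers closed over the top of the sticks, which still lie parallel with tips at (235,52) and (253,42). I'll go up, open and re-measure.

Call:
{"method": "carry_out", "body": {"rows": [[0,0,0,0,0,-0.17,1],[0,0,0,0,0,-0.34,0.3],[0,0,0,0,0,-0.5,0.3],[0,0,0,0,0,-0.5,0.3],[0,0,0,0,0,-0.5,0.3]]}}

```text
t: 2.75
tool_pos: [0.5244, -0.1979, 0.1562]
tool_rot: [3.094, 0.527, 0.006]
contact_force: [-0.9, 0.2, -0.3]
opening: 0.0299
grip_force: 0.0
```

```bash
python3 - <<'E'
from h import *
from station import *
d=get_image("wrist");np.savez("w3.npz",**d);im=d["img"]
o=get_obs();print(o["tool_pos"],o["tool_rot"],o["opening"])
cv2.imwrite("pics/w3.png",im)
s=im.astype(int)
for v in range(60,320,20):
    row=s[v,200:310].sum(1);k=np.where(row<230)[0]+200
    print(v,k.min() if len(k) else 0,k.max() if len(k) else 0,len(k))
E
```

```text
[ 0.52306018 -0.19719999  0.1537883 ] [3.09690385e+00 5.27188553e-01 2.44907795e-04] 0.029773799490226516
60 0 0 0
80 250 256 7
100 240 256 14
120 239 256 16
140 239 257 19
160 240 257 18
180 240 257 18
200 240 257 18
220 241 256 16
240 200 309 60
260 200 309 37
280 200 309 47
300 200 309 39
```

View pics/w3.png

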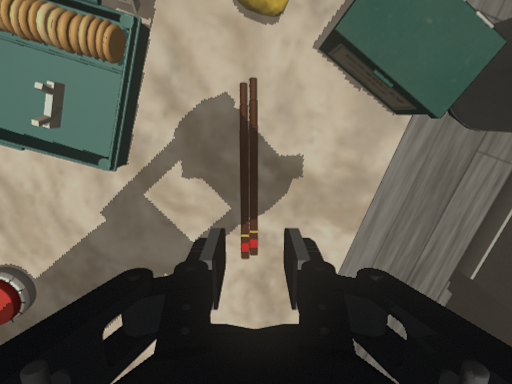

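Still an intact pair: tips (243,84) and (253,79), ends (245,258) and (254,254). The tool sat about 5 mm to one side.

```bash
python3 - <<'E'
from h import *
from station import get_obs
d=dict(np.load("w3.npz"))
P=ray(d,[(243.5,83.5),(245,258),(253.3,79),(253.5,254.5)],.0055)
m1=(P[0]+P[1])/2;m2=(P[2]+P[3])/2
print(m1,m2,np.linalg.norm(P[0]-P[1]))
v=(P[0]+P[2]-P[1]-P[3])/2;yaw=np.degrees(np.arctan2(v[1],v[0]));m=(m1+m2)/2;print(m,yaw)
o=get_obs();print(o["tool_pos"]);cmd(o,[m[0],m[1],.03],down(yaw-90));cmd(o,[m[0],m[1],.0],down(yaw-90))
E
```

```text
[ 0.52016101 -0.18890095  0.0055    ] [ 0.5274345  -0.19665229  0.0055    ] 0.18923134326349908
[ 0.52379775 -0.19277662  0.0055    ] 19.414839272286624
[ 0.52306018 -0.19719999  0.1537883 ]
cmd [0.0001, -0.0, -0.0005] [0.0071, -0.0132, 0.4126]
cmd [0.0001, -0.0, -0.0005] [0.0071, -0.0132, 0.5126]
```

Call:
{"method": "carry_out", "body": {"rows": [[0,0,0,0.007,-0.013,0.16,0.3],[0,0,0,0.007,-0.013,0.3,0.3],[0,0,0,0.007,-0.013,0.41,0.3],[0,0,0,0.007,-0.013,0.41,0.3],[0,0,0,0.007,-0.013,0.41,0.3]]}}

```text
t: 3.3
tool_pos: [0.5225, -0.1922, 0.0291]
tool_rot: [-3.095, -0.527, 0.005]
contact_force: [0.2, 0.9, 1.0]
opening: 0.0301
grip_force: 0.0
```

```bash
python3 - <<'E'
from h import *
from station import get_obs
o=get_obs();print(o["tool_pos"]);cmd(o,[.5238,-.1928,-.001],down(-70.5))
E
```

```text
[ 0.52250791 -0.19218459  0.02910952]
cmd [-0.001, 0.0009, -0.001] [0.0037, 0.0037, 0.1003]
```

Call:
{"method": "carry_out", "body": {"rows": [[0,0,0,0,0,0.05,0.3],[0,0,0,0,0,0.08,0.3],[0,0,0,0,0,0.095,0.3],[0,0,0,0,0,0.095,0.3],[0,0,0,0,0,0.095,0.3]]}}

```text
t: 3.8
tool_pos: [0.5242, -0.1931, 0.0027]
tool_rot: [3.097, 0.527, 0.001]
contact_force: [-0.5, -0.6, 0.9]
opening: 0.03
grip_force: 0.0
```

```bash
python3 - <<'E'
from h import *
from station import get_obs
o=get_obs();print(o["tool_pos"],o["contact_force"]);cmd(o,[.5238,-.1928,-.001],down(-70.5))
E
```

```text
[ 0.52419316 -0.19306487  0.00265537] [-0.51679774 -0.56611769  0.91455462]
cmd [0.0001, -0.0001, -0.001] [-0.0009, -0.0013, 0.0122]
```

Call:
{"method": "carry_out", "body": {"rows": [[0,0,0,0,0,0.01,0.3],[0,0,0,0,0,0.01,0.3],[0,0,0,0,0,0.01,0.45],[0,0,0,0,0,0.01,0.7],[0,0,0,0,0,0.01,0.8]]}}

```text
t: 4.3
tool_pos: [0.524, -0.193, -0.0006]
tool_rot: [3.097, 0.527, 0.0]
contact_force: [-0.4, -0.2, 0.8]
opening: 0.0085
grip_force: 0.0
```

Call:
{"method": "carry_out", "body": {"rows": [[0,0,0,0,0,0,0.8],[0,0,0,0,0,0,0.8]]}}

```text
t: 4.5
tool_pos: [0.5239, -0.1929, -0.0007]
tool_rot: [3.097, 0.527, 0.0]
contact_force: [0.1, 0.4, 0.5]
opening: 0.0085
grip_force: 0.0
```

```bash
python3 - <<'E'
from h import *
for n,tp,rv in(("w1",[.52301681,-.19198627,.19950372],[-3.094,-.533,0]),("w2",[.52391216,-.19765087,.00498508],[3.0959,.52696,.0024]),("w3",[.52306,-.1972,.15379],[3.0969,.52719,.0002])):
    d=dict(np.load(n+".npz"));R=Ro.from_rotvec(rv).as_matrix()
    for z in(0,-.01,-.02,-.03):
        print(n,z,proj(d,[np.array(tp)+R@np.array([x,y,z]) for x,y in((0,0),(.011,0),(.0,.015),(0,.021))]).round(0).tolist())
E
```

```text
w1 0 [[253.0, 228.0], [253.0, 210.0], [279.0, 228.0], [289.0, 228.0]]
w1 -0.01 [[253.0, 235.0], [253.0, 216.0], [280.0, 235.0], [291.0, 235.0]]
w1 -0.02 [[253.0, 243.0], [253.0, 223.0], [282.0, 243.0], [293.0, 243.0]]
w1 -0.03 [[253.0, 252.0], [253.0, 230.0], [284.0, 252.0], [296.0, 252.0]]
w2 0 [[253.0, 229.0], [253.0, 212.0], [279.0, 230.0], [289.0, 230.0]]
w2 -0.01 [[253.0, 236.0], [253.0, 217.0], [280.0, 236.0], [291.0, 236.0]]
w2 -0.02 [[253.0, 244.0], [253.0, 224.0], [282.0, 244.0], [293.0, 244.0]]
w2 -0.03 [[253.0, 253.0], [253.0, 232.0], [284.0, 253.0], [296.0, 253.0]]
w3 0 [[252.0, 229.0], [252.0, 212.0], [277.0, 229.0], [287.0, 229.0]]
w3 -0.01 [[252.0, 236.0], [252.0, 218.0], [279.0, 236.0], [289.0, 236.0]]
w3 -0.02 [[252.0, 244.0], [252.0, 224.0], [280.0, 244.0], [292.0, 244.0]]
w3 -0.03 [[252.0, 252.0], [252.0, 231.0], [282.0, 252.0], [294.0, 252.0]]
```

```bash
python3 - <<'E'
from h import *
from station import *
d=get_image("wrist");np.savez("w4.npz",**d);e=get_image("side");np.savez("s4.npz",**e)
a=cv2.resize(e["img"][190:290,180:330],(600,400),interpolation=2)
b=d["img"][190:340,195:320];b=cv2.resize(b,None,fx=1.6,fy=2.6667,interpolation=2)
cv2.imwrite("pics/c4.png",np.hstack([a,b]));print(a.shape,b.shape,proj(e,[get_obs()["tool_pos"]]))
E
```

```text
(400, 600, 3) (400, 200, 3) [[251.29578217 250.53839515]]
```

View pics/c4.png

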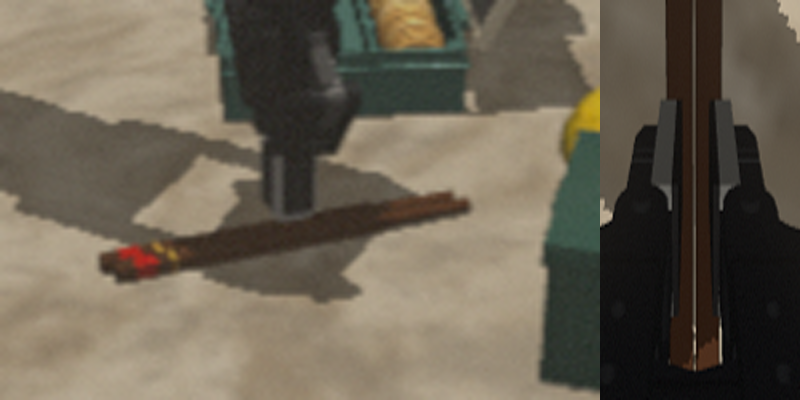

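The side view shows the finger ends hovering just above the sticks, at crop (290,213), so the true finger end is about 10–15 mm above the reported TCP. I'll open and feel downward.

Call:
{"method": "carry_out", "body": {"rows": [[0,0,0,0,0,0,0.3],[0,0,0,0,0,0,0.3],[0,0,0,0,0,0.01,0.3],[0,0,0,0,0,0.02,0.3],[0,0,0,0,0,0.02,0.3]]}}

```text
t: 5.1
tool_pos: [0.5233, -0.1926, -0.0075]
tool_rot: [-3.096, -0.527, 0.002]
contact_force: [-0.6, -1.0, 0.7]
opening: 0.0299
grip_force: 0.0
```

Call:
{"method": "carry_out", "body": {"rows": [[0,0,0,0,0,0.005,0.3],[0,0,0,0,0,0.01,0.3],[0,0,0,0,0,0.01,0.3]]}}

```text
t: 5.4
tool_pos: [0.5237, -0.1929, -0.01]
tool_rot: [-3.097, -0.527, 0.001]
contact_force: [-0.1, -0.1, 0.2]
opening: 0.03
grip_force: 0.0
```

Call:
{"method": "carry_out", "body": {"rows": [[0,0,0,0,0,0.005,0.3],[0,0,0,0,0,0.01,0.3],[0,0,0,0,0,0.01,0.3]]}}

```text
t: 5.7
tool_pos: [0.5237, -0.1928, -0.013]
tool_rot: [-3.097, -0.527, 0.001]
contact_force: [-0.9, 0.8, -0.1]
opening: 0.03
grip_force: 0.0
```

Call:
{"method": "carry_out", "body": {"rows": [[0,0,0,0,0,0.005,0.3],[0,0,0,0,0,0.007,0.3],[0,0,0,0,0,0.007,0.3]]}}

```text
t: 6.0
tool_pos: [0.5238, -0.1929, -0.0149]
tool_rot: [-3.097, -0.527, 0.0]
contact_force: [-0.3, 0.2, -0.2]
opening: 0.0299
grip_force: 0.0
```

Call:
{"method": "carry_out", "body": {"rows": [[0,0,0,0,0,0,0.45],[0,0,0,0,0,0,0.6],[0,0,0,0,0,0,0.7],[0,0,0,0,0,0,0.8],[0,0,0,0,0,0,0.8]]}}

```text
t: 6.5
tool_pos: [0.5241, -0.193, -0.0145]
tool_rot: [3.097, 0.527, 0.0]
contact_force: [-0.6, -0.2, 1.9]
opening: 0.0158
grip_force: 39.2
```

Call:
{"method": "carry_out", "body": {"rows": [[0,0,0,0,0,0,0.35],[0,0,0,0,0,0,0.35],[0,0,0,0,0,0.007,0.35],[0,0,0,0,0,0.013,0.35],[0,0,0,0,0,0.013,0.35]]}}

```text
t: 7.0
tool_pos: [0.5235, -0.1927, -0.0193]
tool_rot: [-3.096, -0.527, 0.001]
contact_force: [-0.8, 0.4, 0.4]
opening: 0.0278
grip_force: 0.0
```

```bash
python3 - <<'E'
from h import *
from station import *
d=get_image("wrist");np.savez("w5.npz",**d);e=get_image("side");np.savez("s5.npz",**e)
a=cv2.resize(e["img"][190:290,180:330],(500,333),interpolation=2)
b=cv2.resize(d["img"][30:380,195:325],(300,600),interpolation=2)
c=np.zeros((600,800,3),np.uint8);c[:333,:500]=a;c[:,500:]=b
cv2.imwrite("pics/c5.png",c);o=get_obs();print(o["tool_pos"],o["contact_force"])
E
```

```text
[ 0.52372621 -0.19285629 -0.01894481] [1.44111034 0.25820258 0.22070559]
```

View pics/c5.png

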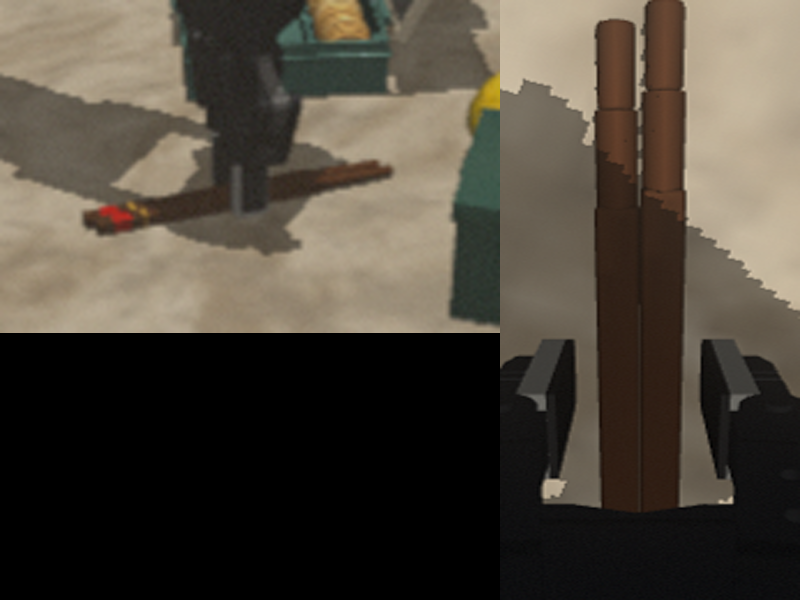

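The fingers now straddle the pair, on either side of columns 600–685 in the wrist crop, with their ends near the table. Closing.

Call:
{"method": "carry_out", "body": {"rows": [[0,0,0,0,0,0,0.5],[0,0,0,0,0,0,0.7],[0,0,0,0,0,0,0.8],[0,0,0,0,0,0,0.8],[0,0,0,0,0,0,0.8]]}}

```text
t: 7.6
tool_pos: [0.5241, -0.193, -0.0185]
tool_rot: [3.097, 0.527, 0.001]
contact_force: [0.6, -0.2, 1.3]
opening: 0.0164
grip_force: 40.1
```

Call:
{"method": "carry_out", "body": {"rows": [[0,0,0,0,0,-0.05,0.9],[0,0,0,0,0,-0.12,0.9],[0,0,0,0,0,-0.22,0.9],[0,0,0,0,0,-0.32,0.9],[0,0,0,0,0,-0.4,0.9]]}}

```text
t: 8.1
tool_pos: [0.5244, -0.1932, 0.1042]
tool_rot: [3.096, 0.527, 0.003]
contact_force: [0.2, -0.4, -0.9]
opening: 0.0169
grip_force: 39.9
```

Call:
{"method": "carry_out", "body": {"rows": [[0,0,0,0,0,-0.1,0.9],[0,0,0,0,0,-0.1,0.9],[0,0,0,0,0,-0.1,0.9]]}}

```text
t: 8.4
tool_pos: [0.5243, -0.1931, 0.1326]
tool_rot: [3.096, 0.527, 0.003]
contact_force: [0.5, -0.4, -0.6]
opening: 0.0168
grip_force: 39.9
```

```bash
python3 - <<'E'
from h import *
from station import *
d=get_image("wrist");np.savez("w6.npz",**d);e=get_image("side");np.savez("s6.npz",**e);f=get_image("top");np.savez("t6.npz",**f)
a=cv2.resize(e["img"][140:290,180:350],(500,441),interpolation=2)
b=cv2.resize(d["img"][30:380,195:325],(300,600),interpolation=2)
c=np.zeros((600,800,3),np.uint8);c[:441,:500]=a;c[:,500:]=b
cv2.imwrite("pics/c6.png",c);o=get_obs();print(o["tool_pos"],o["tool_rot"],o["opening"],o["grip_force"],o["contact_force"])
E
```

```text
[ 0.52277816 -0.19234222  0.12954917] [-3.09515245 -0.52671762  0.00392431] 0.016317640975017245 39.90881681442261 [ 0.35111463  0.97823229 -0.18117354]
```

View pics/c6.png

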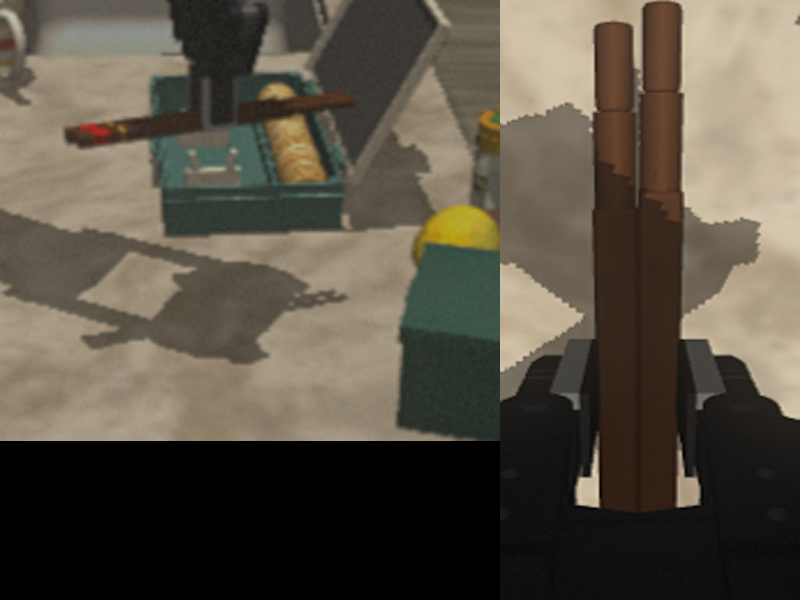

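Both sticks are held level and lifted. The stick centre is 23 mm above the reported TCP z. Next I'll hover in front of the box to measure the ribs.

```bash
python3 - <<'E'
from h import *
from station import get_obs
o=get_obs();print(o["q"].round(2));cmd(o,[.425,.005,.14],down(3));cmd(o,[.474,-.095,.14],down(-34))
E
```

```text
[-0.49 -0.04  1.85  0.    1.34  0.75]
cmd [-0.0011, 0.0001, -0.4094] [-0.0901, -0.7287, -0.0329]
cmd [-0.0009, 0.0004, -0.2038] [-0.0462, -0.3601, -0.0339]
```

Call:
{"method": "carry_out", "body": {"rows": [[-0.001,0,-0.2,-0.046,-0.36,-0.035,0.9],[-0.001,0,-0.2,-0.046,-0.36,-0.035,0.9],[-0.001,0,-0.2,-0.046,-0.36,-0.035,0.9],[-0.001,0,-0.2,-0.046,-0.36,-0.035,0.9],[-0.001,0,-0.2,-0.046,-0.36,-0.035,0.9]]}}

```text
t: 9.05
tool_pos: [0.4742, -0.0948, 0.1404]
tool_rot: [2.78, 1.461, -0.002]
contact_force: [-1.1, 0.5, -0.2]
opening: 0.0167
grip_force: 39.9
```

```bash
python3 - <<'E'
from h import *
from station import get_obs
o=get_obs();print(o["tool_pos"],o["opening"]);cmd(o,[.425,.005,.14],down(3))
E
```

```text
[ 0.47415302 -0.09476447  0.14038355] 0.016690522426334144
cmd [0.0, 0.0005, -0.2087] [0.1809, -0.3236, 0.0008]
```

Call:
{"method": "carry_out", "body": {"rows": [[0,0,-0.209,0.181,-0.324,0,0.9],[0,0,-0.209,0.181,-0.324,0,0.9],[0,0,-0.209,0.181,-0.324,0,0.9],[0,0,-0.209,0.181,-0.324,0,0.9],[0,0,-0.209,0.181,-0.324,0,0.9]]}}

```text
t: 9.55
tool_pos: [0.4255, 0.0048, 0.1405]
tool_rot: [2.16, 2.279, -0.002]
contact_force: [-0.1, -0.2, -0.1]
opening: 0.0165
grip_force: 39.9
```

```bash
python3 - <<'E'
from h import *
from station import *
for i in range(4): d=get_image("wrist")
np.savez("w7.npz",**d);im=d["img"];cv2.imwrite("pics/w7.png",im)
o=get_obs();print(o["tool_pos"],o["tool_rot"],o["opening"],o["grip_force"])
c=np.array([.5255,.052,0]);a=np.radians(3);B=np.array([[np.cos(a),-np.sin(a)],[np.sin(a),np.cos(a)]])
for y in(-.042,.042):print("exp rib",proj(d,[np.r_[c[:2]+B@[x,y],.038] for x in(-.014,.014)]).round(0).tolist())
hsv=cv2.cvtColor(im,cv2.COLOR_BGR2HSV);m=cv2.inRange(hsv,(0,0,150),(40,70,255))
n,l,st,ce=cv2.connectedComponentsWithStats(m)
for s,cc in zip(st,ce):
    if s[4]>30:print(s.tolist(),cc.round(1))
m=cv2.inRange(hsv,(75,60,30),(100,255,255));n,l,st,ce=cv2.connectedComponentsWithStats(m)
for s,cc in zip(st,ce):
    if s[4]>200:print("teal",s.tolist())
E
```

```text
[0.42587484 0.00421297 0.14083732] [ 2.16583635e+00  2.27303199e+00 -1.99737395e-03] 0.016526739416595375 39.94005024433136
exp rib [[351.0, 186.0], [381.0, 186.0]]
exp rib [[359.0, 88.0], [392.0, 88.0]]
[0, 0, 512, 384, 136503] [294.2 204.7]
[0, 0, 321, 105, 20401] [173.2  33.9]
[481, 55, 31, 142, 571] [496.5 125.7]
[345, 86, 7, 8, 34] [348.5  89.7]
[162, 92, 73, 86, 4208] [195.2 132.1]
[0, 143, 236, 205, 26937] [ 87.2 234.6]
[305, 144, 6, 9, 34] [307.9 148.6]
[206, 176, 16, 7, 51] [214.5 179. ]
[273, 177, 239, 140, 6843] [398.3 261.7]
[352, 177, 21, 2, 32] [361.4 177.6]
[477, 193, 10, 33, 80] [481.7 208.2]
[228, 291, 10, 35, 202] [233.5 313.1]
[272, 293, 9, 33, 183] [275.2 313.5]
[368, 311, 22, 26, 255] [377.9 323.5]
teal [0, 0, 512, 384, 175199]
teal [319, 0, 153, 261, 19509]
teal [487, 0, 25, 74, 688]
```

View pics/w7.png

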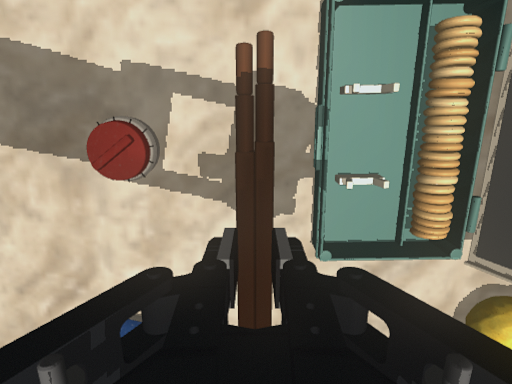

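The far rib is at rows 83–95, columns 340–399, and the near rib at rows 174–188, columns 335–389. The box's front right rim corner is near (322,258). I'll read the bright horn tops numerically.

```bash
python3 - <<'E'
from h import *
d=dict(np.load("w7.npz"));g=cv2.cvtColor(d["img"],cv2.COLOR_BGR2GRAY)
for r in range(80,98,2):print(r,(g[r,336:404:2]//10).tolist())
for r in range(170,192,2):print(r,(g[r,330:396:2]//10).tolist())
for r in (40,130,220):print(r,(g[r,306:336]//10).tolist())
print("col",(g[236:270,360]//10).tolist())
E
```

```text
80 [13, 13, 13, 13, 13, 13, 13, 13, 13, 13, 13, 13, 13, 13, 13, 13, 13, 13, 13, 13, 13, 13, 13, 13, 13, 13, 13, 13, 13, 13, 13, 13, 13, 13]
82 [13, 13, 13, 13, 13, 13, 13, 13, 13, 13, 13, 12, 13, 13, 13, 13, 13, 13, 13, 13, 13, 13, 13, 13, 13, 13, 13, 13, 12, 12, 14, 14, 13, 13]
84 [14, 13, 13, 14, 13, 11, 12, 12, 12, 22, 22, 23, 12, 13, 14, 14, 15, 15, 15, 13, 14, 12, 14, 8, 9, 11, 11, 11, 11, 21, 23, 23, 12, 13]
86 [13, 14, 12, 10, 9, 23, 22, 16, 9, 23, 22, 22, 20, 23, 23, 23, 23, 23, 23, 23, 23, 23, 22, 10, 11, 11, 11, 11, 10, 22, 22, 22, 12, 13]
88 [13, 14, 7, 7, 11, 23, 22, 16, 10, 23, 22, 23, 22, 22, 22, 22, 22, 22, 22, 22, 22, 22, 22, 10, 11, 11, 11, 11, 11, 23, 22, 22, 12, 13]
90 [13, 13, 7, 7, 11, 23, 22, 16, 10, 23, 23, 23, 23, 22, 22, 22, 23, 22, 22, 22, 22, 23, 22, 10, 11, 11, 11, 11, 11, 23, 22, 20, 13, 13]
92 [13, 13, 7, 7, 11, 22, 21, 17, 7, 13, 10, 13, 21, 21, 21, 21, 21, 20, 20, 20, 20, 20, 19, 9, 9, 9, 8, 10, 12, 11, 11, 13, 13, 13]
94 [13, 14, 11, 10, 11, 10, 10, 10, 11, 11, 11, 11, 11, 11, 11, 10, 10, 11, 11, 11, 12, 12, 12, 12, 12, 13, 13, 13, 13, 13, 13, 13, 13,
[... 1369 characters left out ...]
, 17, 13, 13, 13, 13, 13, 13, 13, 13, 13, 13, 13, 13, 13, 13, 12, 18, 15, 13, 13, 13, 13]
190 [13, 13, 13, 13, 13, 13, 13, 13, 13, 13, 13, 13, 13, 13, 13, 13, 13, 13, 13, 13, 13, 13, 13, 13, 13, 13, 13, 13, 13, 13, 13, 13, 13]
40 [20, 20, 20, 20, 20, 20, 19, 19, 19, 19, 19, 19, 18, 10, 6, 5, 5, 5, 6, 10, 11, 8, 4, 6, 10, 12, 11, 10, 14, 14]
130 [12, 12, 12, 12, 12, 12, 12, 12, 11, 6, 5, 9, 17, 15, 15, 13, 10, 5, 4, 6, 10, 12, 11, 11, 13, 13, 13, 13, 13, 13]
220 [19, 19, 20, 20, 19, 11, 11, 5, 4, 4, 5, 8, 10, 6, 4, 6, 11, 12, 11, 13, 13, 13, 13, 13, 13, 13, 13, 13, 13, 13]
col [13, 13, 13, 11, 7, 7, 5, 4, 4, 4, 4, 4, 4, 4, 4, 5, 4, 4, 4, 4, 4, 5, 11, 14, 15, 20, 20, 20, 20, 20, 20, 19, 13, 2]
```

```bash
python3 - <<'E'
from h import *
from station import get_obs
d=dict(np.load("w7.npz"));o=get_obs()
P=ray(d,[(377,87.5),(368.5,185)],.038);m=P.mean(0);v=P[0]-P[1]
print(P.round(4).tolist(),m,np.linalg.norm(v));yaw=np.degrees(np.arctan2(-v[0],v[1]));print("yaw",yaw)
S=ray(d,[(254.5,40),(254.5,200)],.167);print(S.round(4).tolist());v=S[0]-S[1];print("stick yaw",np.degrees(np.arctan2(-v[0],v[1])))
T=ray(d,[(244,44),(265,33)],.167);print("tips",T.round(4).tolist(),np.linalg.norm(T-o["tool_pos"],axis=1))
R0=Ro.from_rotvec(o["tool_rot"]).as_matrix();print(o["tool_pos"],"tool yaw",np.degrees(np.arctan2(R0[1,1],R0[0,1])))
# front rim: outer edge at col ~ row
print(ray(d,[(319,40),(317,220),(322,258)],.042).round(4))
cmd(o,[m[0],m[1],.09],down(yaw))
E
```

```text
[[0.5244, 0.0946, 0.038], [0.5299, 0.0108, 0.038]] [0.52715024 0.05271331 0.038     ] 0.08401305650081473
yaw 3.707217445881984
[[0.4215, 0.0987, 0.167], [0.4249, 0.0296, 0.167]]
stick yaw 2.8504456999736547
tips [[0.4172, 0.097, 0.167], [0.4257, 0.1016, 0.167]] [0.09679754 0.10081045]
[0.42587484 0.00421297 0.14083732] tool yaw 2.766796707682052
[[ 0.4713  0.1274  0.042 ]
 [ 0.4856 -0.0238  0.042 ]
 [ 0.4944 -0.0622  0.042 ]]
cmd [0.0001, 0.0007, -0.0052] [0.1456, 0.3449, 0.1693]
```

Call:
{"method": "carry_out", "body": {"rows": [[0,0,-0.004,0.146,0.345,0.05,0.9],[0,0,-0.004,0.146,0.345,0.17,0.9],[0,0,-0.004,0.146,0.345,0.17,0.9],[0,0,-0.004,0.146,0.345,0.17,0.9],[0,0,-0.004,0.146,0.345,0.17,0.9]]}}

```text
t: 10.25
tool_pos: [0.5267, 0.0531, 0.0898]
tool_rot: [2.15, 2.289, -0.004]
contact_force: [0.2, 0.4, 0.8]
opening: 0.0166
grip_force: 39.9
```

```bash
python3 - <<'E'
from h import *
from station import *
for i in range(3):d=get_image("wrist")
np.savez("w8.npz",**d);cv2.imwrite("pics/w8.png",d["img"])
o=get_obs();print(o["tool_pos"],o["opening"]);cmd(o,[.5272,.0527,.004],down(3.6))
g=cv2.cvtColor(d["img"],cv2.COLOR_BGR2GRAY)
m=cv2.inRange(g,195,255)
n,l,st,ce=cv2.connectedComponentsWithStats(m)
for s,c in zip(st,ce):
    if 15<s[4]<3000:print(s.tolist(),c.round(1))
a=np.radians(3.6);B=np.array([[np.cos(a),-np.sin(a)],[np.sin(a),np.cos(a)]])
for y in(-.042,.042):print("exp horn",proj(d,[np.r_[B@[x,y]+[.5272,.0527],.038] for x in(-.0165,.0165)]).round(0).tolist())
E
```

```text
[0.52733758 0.05273926 0.09166801] 0.01632582175327774
cmd [0.0011, 0.0009, -0.0001] [0.0007, -0.0014, 0.2922]
[337, 68, 35, 8, 222] [354.5  71.8]
[337, 80, 36, 9, 242] [355.   84.5]
[335, 92, 34, 7, 180] [352.2  95.6]
[158, 104, 36, 96, 2832] [174.6 151.5]
[342, 107, 27, 4, 85] [355.3 108.4]
[334, 114, 34, 6, 161] [351.2 116.8]
[331, 125, 36, 9, 261] [349.5 129. ]
[339, 141, 26, 6, 125] [352.  143.5]
[335, 151, 27, 4, 82] [348.5 152.5]
[329, 160, 35, 9, 228] [346.4 164.1]
[331, 170, 33, 7, 129] [349.6 172.7]
[347, 180, 15, 8, 91] [353.5 183.7]
[345, 192, 17, 7, 89] [352.2 194.8]
[3, 199, 5, 4, 17] [  5.  200.6]
[342, 201, 18, 7, 84] [350.4 204.2]
[5, 205, 6, 15, 65] [  7.7 212. ]
[334, 213, 24, 3, 63] [345.3 213.9]
[0, 222, 9, 11, 49] [  4.3 226.9]
[326, 222, 32, 6, 131] [342.4 224.4]
[330, 231, 26, 4, 86] [342.6 232.3]
[331, 241, 25, 4, 61] [343.6 242.6]
[324, 246, 34, 8, 213] [341.1 249.3]
[325, 258, 30, 6, 107] [339.1 260.3]
[327, 270, 10, 4, 32] [332.1 271.3]
[368, 311, 8, 16, 83] [371.1 318.5]
[120, 312, 22, 25, 253] [130.7 323.5]
exp horn [[233.0, 253.0], [275.0, 253.0]]
exp horn [[231.0, 146.0], [277.0, 146.0]]
```

Call:
{"method": "carry_out", "body": {"rows": [[0.001,0.001,0,0,-0.001,0.1,0.9],[0.001,0.001,0,0,-0.001,0.19,0.9],[0.001,0.001,0,0,-0.001,0.22,0.9],[0.001,0.001,0,0,-0.001,0.24,0.9],[0.001,0.001,0,0,-0.001,0.24,0.9]]}}

```text
t: 10.9
tool_pos: [0.5273, 0.0529, 0.019]
tool_rot: [-2.149, -2.29, 0.001]
contact_force: [-0.4, 0.1, 0.5]
opening: 0.0167
grip_force: 39.9
```

```bash
python3 - <<'E'
from h import *
from station import *
o=get_obs();print(o["tool_pos"],o["contact_force"]);cmd(o,[.5272,.0527,.004],down(3.6))
E
```

```text
[0.52725135 0.05291342 0.01901508] [-0.41951825  0.14096637  0.51477201]
cmd [-0.0003, -0.0002, 0.0002] [-0.0007, -0.0002, 0.0501]
```

Call:
{"method": "carry_out", "body": {"rows": [[0,0,0,0,0,0.015,0.9],[0,0,0,0,0,0.03,0.9],[0,0,0,0,0,0.04,0.9],[0,0,0,0,0,0.047,0.9],[0,0,0,0,0,0.047,0.9]]}}

```text
t: 11.4
tool_pos: [0.5269, 0.0531, 0.0041]
tool_rot: [-2.148, -2.29, 0.002]
contact_force: [0.1, 0.4, 0.2]
opening: 0.0166
grip_force: 39.9
```

Call:
{"method": "carry_out", "body": {"rows": [[0,0,0,0,0,0.004,0.9],[0,0,0,0,0,0.006,0.9],[0,0,0,0,0,0.006,0.9]]}}

```text
t: 11.7
tool_pos: [0.5274, 0.0532, 0.0035]
tool_rot: [-2.148, -2.29, 0.001]
contact_force: [-2.3, 0.6, 4.7]
opening: 0.0167
grip_force: 40.5
```

Call:
{"method": "carry_out", "body": {"rows": [[0,0,0,0,0,-0.003,0.55],[0,0,0,0,0,-0.003,0.45],[0,0,0,0,0,-0.003,0.35],[0,0,0,0,0,-0.003,0.3],[0,0,0,0,0,-0.003,0.3]]}}

```text
t: 12.2
tool_pos: [0.5271, 0.0531, 0.0034]
tool_rot: [-2.148, -2.29, 0.001]
contact_force: [-0.4, 0.8, 0.2]
opening: 0.03
grip_force: 0.0
```

Call:
{"method": "carry_out", "body": {"rows": [[0,0,0,0,0,-0.02,0.3],[0,0,0,0,0,-0.06,0.3],[0,0,0,0,0,-0.15,0.3],[0,0,0,0,0,-0.31,0.3],[0,0,0,0,0,-0.4,0.3]]}}

```text
t: 12.7
tool_pos: [0.5291, 0.053, 0.1285]
tool_rot: [2.147, 2.289, 0.005]
contact_force: [1.1, 0.6, 0.6]
opening: 0.0301
grip_force: 0.0
```

```bash
python3 - <<'E'
from h import *
from station import *
for i in range(4):d=get_image("wrist")
np.savez("w9.npz",**d);cv2.imwrite("pics/w9.png",d["img"]);e=get_image("top");f=get_image("side");np.savez("t9.npz",**e);np.savez("s9.npz",**f);cv2.imwrite("pics/t9.png",e["img"])
o=get_obs();print(o["tool_pos"],o["opening"],o["contact_force"]);
B=Ro.from_euler("z",3.6,degrees=True).as_matrix();c=np.array([.5272,.0527,0])
for y in(-.095,.0,.095):print("exp",proj(d,[c+B@[x,y,.031] for x in(-.0095,0,.0095)]).round(0).tolist())
g=d["img"].astype(int)
for r in range(60,280,20):print(r,[tuple((p//10).tolist()) for p in g[r,232:280:4]])
E
```

```text
[0.52630301 0.05310382 0.12230274] 0.029520249287564068 [-0.94393589 -0.85739307 -0.54245318]
exp [[241.0, 283.0], [251.0, 283.0], [260.0, 283.0]]
exp [[240.0, 188.0], [251.0, 188.0], [261.0, 188.0]]
exp [[239.0, 75.0], [251.0, 75.0], [262.0, 75.0]]
60 [(16, 17, 13), (16, 17, 13), (15, 17, 13), (15, 17, 13), (15, 17, 13), (15, 17, 13), (16, 17, 13), (15, 17, 13), (15, 17, 13), (15, 17, 13), (15, 17, 13), (15, 17, 13)]
80 [(15, 17, 13), (15, 17, 13), (15, 16, 12), (5, 7, 11), (5, 6, 9), (5, 6, 7), (5, 8, 12), (5, 6, 7), (15, 17, 13), (15, 17, 13), (15, 17, 13), (15, 17, 13)]
100 [(9, 10, 7), (9, 9, 7), (8, 9, 7), (4, 5, 7), (3, 4, 6), (3, 4, 5), (3, 5, 7), (3, 4, 5), (9, 9, 7), (8, 9, 7), (9, 9, 7), (9, 9, 7)]
120 [(9, 9, 7), (9, 9, 7), (8, 8, 6), (3, 4, 6), (3, 4, 6), (3, 4, 5), (3, 5, 7), (3, 4, 5), (8, 9, 7), (8, 9, 7), (9, 9, 7), (8, 9, 7)]
140 [(13, 15, 16), (9, 10, 11), (12, 13, 14), (3, 4, 6), (3, 4, 6), (3, 4, 6), (3, 4, 6), (3, 4, 5), (8, 9, 9), (15, 17, 18), (13, 15, 16), (8, 9, 7)]
160 [(8, 9, 7), (8, 9, 7), (7, 8, 6), (3, 4, 6), (3, 4, 6), (3, 4, 6), (3, 4, 6), (3, 4, 6), (8, 9, 7), (8, 9, 7), (8, 9, 7), (8, 9, 7)]
180 [(8, 9, 7), (8, 9, 7), (8, 9, 6), (3, 4, 6), (3, 4, 6), (3, 4, 5), (3, 4, 6), (3, 4, 6), (8, 9, 6), (8, 9, 6), (8, 9, 7), (8, 9, 7)]
200 [(8, 9, 7), (8, 9, 7), (8, 9, 6), (3, 4, 6), (3, 4, 6), (3, 4, 5), (3, 4, 6), (3, 4, 6), (8, 9, 7), (8, 9, 6), (8, 9, 7), (8, 9, 7)]
220 [(7, 9, 9), (7, 9, 9), (7, 9, 9), (3, 4, 6), (3, 4, 6), (3, 4, 6), (3, 4, 6), (4, 5, 6), (7, 9, 9), (7, 9, 9), (8, 9, 7), (8, 9, 7)]
240 [(14, 15, 11), (14, 15, 11), (14, 15, 11), (5, 7, 11), (5, 7, 11), (4, 6, 9), (4, 7, 10), (6, 7, 9), (14, 15, 11), (14, 15, 11), (14, 15, 11), (14, 15, 11)]
260 [(14, 15, 11), (14, 15, 11), (14, 15, 11), (4, 7, 10), (4, 6, 10), (4, 5, 14), (4, 6, 16), (6, 7, 15), (14, 15, 11), (13, 15, 11), (14, 15, 11), (14, 15, 11)]
```

The pair is seated: side by side at columns 242–263, lying flat. Now the lid. I'll go up and behind it, left of the clip, with the fingers shut.

```bash
python3 - <<'E'
from h import *
from station import *
o=get_obs();B=Ro.from_euler("z",3.6,degrees=True).as_matrix();c=np.array([.5272,.0527,0])+B@[.026,0,0]
W=lambda x,y,z:c+B@[x,y,z]
print(c,"behind",W(.19,.075,.12))
cmd(o,W(.0,.05,.25),down(3.6));cmd(o,W(.19,.075,.25),down(3.6))
# lid edge check from the top picture, clip colour
d=dict(np.load("t9.npz"));e=dict(np.load("s9.npz"))
for th in(1.9,2.0,2.1):print(th,[proj(q,W(.071-.141*np.cos(th),y,.042+.141*np.sin(th))).round(1).tolist() for q in(d,e) for y in(0,.119)])
for n,q in(("t",d),("s",e)):
    h=cv2.cvtColor(q["img"],cv2.COLOR_BGR2HSV);m=cv2.inRange(h,(5,150,90),(18,255,255))
    _,l,st,ce=cv2.connectedComponentsWithStats(m);print(n,[(s.tolist(),k.round(1).tolist()) for s,k in zip(st[1:],ce[1:]) if s[4]>15])
E
```

```text
[0.55314869 0.05433255 0.        ] behind [0.73806448 0.14111476 0.12      ]
cmd [-0.0012, -0.0003, 0.0003] [0.1654, 0.0882, -0.4259]
cmd [-0.0012, -0.0003, 0.0003] [0.2481, 0.7216, -0.4281]
1.9 [[[231.4, 140.1]], [[189.4, 142.0]], [[311.4, 128.1]], [[302.4, 114.2]]]
2.0 [[[231.2, 135.9]], [[189.4, 137.8]], [[316.8, 130.1]], [[307.3, 116.1]]]
2.1 [[[231.1, 132.0]], [[189.5, 133.9]], [[321.9, 132.6]], [[312.0, 118.4]]]
t [([41, 105, 6, 23, 68], [43.0, 114.7]), ([52, 105, 6, 4, 16], [54.7, 106.5]), ([66, 106, 9, 3, 25], [70.0, 106.9]), ([61, 110, 15, 29, 255], [68.8, 125.7]), ([222, 125, 18, 8, 129], [230.5, 128.7]), ([41, 133, 8, 6, 30], [44.2, 135.7]), ([201, 166, 55, 78, 1686], [226.5, 199.4]), ([246, 233, 6, 13, 55], [248.4, 239.3]), ([199, 240, 40, 144, 3575], [220.7, 315.1]), ([246, 328, 37, 40, 291], [265.9, 342.6]), ([156, 376, 21, 8, 77], [163.5, 379.5]), ([182, 378, 6, 6, 24], [184.7, 380.5])]
s [([294, 98, 15, 8, 46], [302.0, 99.8]), ([318, 116, 13, 17, 104], [324.3, 123.3]), ([343, 178, 12, 7, 26], [346.8, 181.3])]
```

Call:
{"method": "carry_out", "body": {"rows": [[0,0,0,0,0,-0.16,1],[0,0,0,0,0,-0.32,1],[0,0,0,0.05,0.05,-0.44,1],[0,0,0,0.12,0.2,-0.44,1],[0,0,0,0.2,0.35,-0.44,1]]}}

```text
t: 13.5
tool_pos: [0.629, 0.1195, 0.2563]
tool_rot: [-2.15, -2.29, -0.001]
contact_force: [-0.0, -1.1, -0.1]
opening: -0.0002
grip_force: 0.0
```

```bash
cat >> h.py <<'E'
B=Ro.from_euler("z",3.6,degrees=True).as_matrix();c0=np.array([.55315,.05433,0])
W=lambda x,y,z:c0+B@[x,y,z]
def box(o):print("in box",(B.T@(o["tool_pos"]-c0)).round(4),"F",o["contact_force"].round(1))
E
python3 - <<'E'
from h import *
from station import *
o=get_obs();box(o);cmd(o,W(.19,.075,.25),down(3.6));cmd(o,W(.19,.075,.12),down(3.6))
E
```

```text
in box [0.0798 0.0603 0.2563] F [-0.  -1.1 -0.1]
cmd [0.0001, -0.0001, 0.0] [0.0491, 0.3673, 0.0211]
cmd [0.0001, -0.0001, 0.0] [0.0489, 0.3672, 0.4544]
```

Call:
{"method": "carry_out", "body": {"rows": [[0,0,0,0.05,0.17,0,1],[0,0,0,0.05,0.33,0,1],[0,0,0,0.05,0.4,0.02,1],[0,0,0,0.05,0.4,0.18,1],[0,0,0,0.05,0.4,0.34,1]]}}

```text
t: 14.0
tool_pos: [0.7473, 0.1418, 0.1512]
tool_rot: [-2.149, -2.29, 0.0]
contact_force: [1.0, 0.1, -0.8]
opening: -0.0001
grip_force: 0.0
```

Call:
{"method": "carry_out", "body": {"rows": [[0,0,0,0,0,0.1,1],[0,0,0,0,0,0.1,1],[0,0,0,0,-0.07,0.1,1],[0,0,0,0,-0.14,0.1,1]]}}

```text
t: 14.4
tool_pos: [0.7045, 0.139, 0.1241]
tool_rot: [-2.149, -2.29, 0.0]
contact_force: [0.3, 0.4, 1.0]
opening: 0.0
grip_force: 0.0
```

```bash
python3 - <<'E'
from h import *
from station import *
o=get_obs();box(o)
E
```

```text
in box [0.1563 0.075  0.1241] F [0.3 0.4 1. ]
```

Call:
{"method": "carry_out", "body": {"rows": [[0,0,0,0,-0.07,0,1],[0,0,0,0,-0.14,0,1],[0,0,0,0,-0.21,0,1],[0,0,0,0,-0.28,0,1],[0,0,0,0,-0.35,0,1]]}}

```text
t: 14.9
tool_pos: [0.6002, 0.1324, 0.1258]
tool_rot: [2.149, 2.29, 0.004]
contact_force: [1.3, -0.4, -0.5]
opening: -0.0
grip_force: 0.5
```

Call:
{"method": "carry_out", "body": {"rows": [[0,0,0,0,-0.05,0,1],[0,0,0,0,-0.1,0,1],[0,0,0,0,-0.13,0,1],[0,0,0,0,-0.15,0,1],[0,0,0,0,-0.15,0,1]]}}

```text
t: 15.4
tool_pos: [0.5546, 0.1295, 0.1243]
tool_rot: [-2.149, -2.291, 0.0]
contact_force: [0.2, 0.9, -0.3]
opening: -0.0
grip_force: 0.0
```

```bash
python3 - <<'E'
from h import *
from station import *
o=get_obs();box(o)
e=get_image("side");t=get_image("top");np.savez("s10.npz",**e);np.savez("t10.npz",**t)
for n,q in(("t",t),("s",e)):
    h=cv2.cvtColor(q["img"],cv2.COLOR_BGR2HSV);m=cv2.inRange(h,(5,150,90),(18,255,255))
    _,l,st,ce=cv2.connectedComponentsWithStats(m);print(n,[(s.tolist(),k.round(1).tolist()) for s,k in zip(st[1:],ce[1:]) if s[4]>15 and 180<k[0]<340 and 90<k[1]<230])
    for th in(.5,.7,.9,1.1,1.4):print(th,proj(q,W(.071-.141*np.cos(th),0,.042+.141*np.sin(th))).round(1).tolist())
E
```

```text
in box [0.0061 0.0749 0.1243] F [ 0.2  0.9 -0.3]
t [([177, 153, 48, 76, 1371], [202.8, 186.4]), ([224, 188, 21, 8, 126], [234.2, 191.3]), ([255, 190, 9, 5, 23], [258.7, 192.0])]
0.5 [[234.8, 200.6]]
0.7 [[234.3, 194.8]]
0.9 [[233.8, 187.4]]
1.1 [[233.3, 178.7]]
1.4 [[232.5, 164.1]]
s [([294, 98, 15, 3, 28], [301.7, 98.8]), ([246, 124, 9, 15, 42], [249.8, 131.2])]
0.5 [[239.3, 156.4]]
0.7 [[246.0, 147.0]]
0.9 [[254.6, 138.8]]
1.1 [[264.8, 132.3]]
1.4 [[282.0, 126.5]]
```

Call:
{"method": "carry_out", "body": {"rows": [[0,0,0,0,-0.013,0.047,1],[0,0,0,0,-0.04,0.08,1],[0,0,0,0,-0.06,0.113,1],[0,0,0,0,-0.08,0.147,1],[0,0,0,0,-0.093,0.18,1]]}}

```text
t: 16.0
tool_pos: [0.5255, 0.1277, 0.068]
tool_rot: [-2.148, -2.29, 0.003]
contact_force: [-0.0, 0.6, 0.5]
opening: -0.0001
grip_force: 0.2
```

Call:
{"method": "carry_out", "body": {"rows": [[0,0,0,0,-0.01,0.03,1],[0,0,0,0,-0.02,0.06,1],[0,0,0,0,-0.02,0.08,1],[0,0,0,0,-0.02,0.1,1],[0,0,0,0,-0.02,0.1,1]]}}

```text
t: 16.5
tool_pos: [0.5202, 0.1273, 0.0386]
tool_rot: [-2.148, -2.29, 0.003]
contact_force: [0.5, 0.2, 0.5]
opening: 0.0002
grip_force: 0.0
```

```bash
python3 - <<'E'
from h import *
from station import *
o=get_obs();box(o)
e=get_image("side");t=get_image("top");np.savez("s11.npz",**e);np.savez("t11.npz",**t)
for n,q in(("t",t),("s",e)):
    h=cv2.cvtColor(q["img"],cv2.COLOR_BGR2HSV);m=cv2.inRange(h,(5,150,90),(18,255,255))
    _,l,st,ce=cv2.connectedComponentsWithStats(m);print(n,[(s.tolist(),k.round(1).tolist()) for s,k in zip(st[1:],ce[1:]) if s[4]>15 and 180<k[0]<340 and 90<k[1]<230])
    for th in(0,.1,.2,.3,.5):print(th,proj(q,W(.071-.141*np.cos(th),0,.042+.141*np.sin(th))).round(1).tolist())
E
```

```text
in box [-0.0283  0.0749  0.0386] F [0.5 0.2 0.5]
t [([184, 173, 44, 67, 1098], [206.3, 201.5]), ([230, 217, 12, 3, 25], [234.5, 218.2])]
0 [[235.6, 207.2]]
0.1 [[235.5, 206.8]]
0.2 [[235.3, 206.0]]
0.3 [[235.2, 204.7]]
0.5 [[234.8, 200.6]]
s [([294, 98, 16, 3, 32], [301.9, 98.8]), ([217, 173, 14, 9, 119], [223.7, 176.9])]
0 [[232.4, 182.8]]
0.1 [[232.6, 177.5]]
0.2 [[233.4, 172.1]]
0.3 [[234.8, 166.7]]
0.5 [[239.3, 156.4]]
```

Call:
{"method": "carry_out", "body": {"rows": [[0,0,0,0,0,0.01,1],[0,0,0,0,0,0.02,1],[0,0,0,0,0,0.03,1],[0,0,0,0,0,0.03,1]]}}

```text
t: 17.0
tool_pos: [0.5202, 0.1273, 0.03]
tool_rot: [-2.148, -2.29, 0.002]
contact_force: [-0.1, -0.4, -0.0]
opening: -0.0002
grip_force: 0.0
```

Call:
{"method": "carry_out", "body": {"rows": [[0,0,0,0,0,0.007,1],[0,0,0,0,0,0.007,1]]}}

```text
t: 17.2
tool_pos: [0.521, 0.1274, 0.0289]
tool_rot: [-2.149, -2.291, 0.0]
contact_force: [-0.6, -0.4, 1.8]
opening: 0.0003
grip_force: 1.3
```

Call:
{"method": "carry_out", "body": {"rows": [[0,0,0,0,0,0.005,1],[0,0,0,0,0,0.01,1],[0,0,0,0,0,0.01,1]]}}

```text
t: 17.5
tool_pos: [0.5211, 0.1274, 0.0286]
tool_rot: [-2.148, -2.29, 0.002]
contact_force: [-9.1, -2.2, 18.4]
opening: 0.0004
grip_force: 9.3
```

```bash
python3 - <<'E'
from h import *
from station import *
o=get_obs();box(o);cmd(o,W(-.15,0,.09),down(3.6))
E
```

```text
in box [-0.0274  0.075   0.0286] F [-9.1 -2.2 18.4]
cmd [-0.0007, -0.0001, 0.0004] [-0.2493, -0.4095, -0.2039]
```

Call:
{"method": "carry_out", "body": {"rows": [[0,0,0,0,0,-0.1,1],[0,0,0,0,0,-0.2,1],[0,0,0,-0.1,-0.15,-0.23,1],[0,0,0,-0.18,-0.28,-0.23,1],[0,0,0,-0.25,-0.41,-0.23,1]]}}

```text
t: 18.0
tool_pos: [0.4017, 0.0438, 0.0948]
tool_rot: [-2.148, -2.292, 0.001]
contact_force: [-0.7, -0.5, 0.4]
opening: -0.0002
grip_force: 0.0
```

```bash
python3 - <<'E'
from h import *
from station import *
for i in range(3):e=get_image("side")
t=get_image("top");w=get_image("wrist");o=get_obs();box(o)
cv2.imwrite("pics/w12.png",w["img"])
for n,q in(("t",t),("s",e),("w",w)):
    h=cv2.cvtColor(q["img"],cv2.COLOR_BGR2HSV);m=cv2.inRange(h,(5,150,80),(18,255,255))
    _,l,st,ce=cv2.connectedComponentsWithStats(m);print(n,[(s.tolist(),k.round(1).tolist()) for s,k in zip(st[1:],ce[1:]) if s[4]>15 and (n=="w" or 180<k[0]<340 and 90<k[1]<230)])
    for ph in(1.,1.3,1.57,2):print(ph,[proj(q,W(-.076-r*np.sin(ph),y,.043-r*np.cos(ph))).round(1)[0].tolist() for r in(0,.032) for y in (-.028,.028)])
    print("lid corners",[proj(q,W(-.07,y,.05)).round(1)[0].tolist() for y in(-.119,.119)])
cmd(o,W(-.108,0,.05),down(3.6))
E
```

```text
in box [-0.1501 -0.0003  0.0951] F [ 0.2  0.  -0.1]
t []
1.0 [[244.7, 208.7], [226.7, 209.6], [245.1, 217.3], [227.3, 218.2]]
1.3 [[244.7, 208.7], [226.7, 209.6], [245.1, 218.6], [227.3, 219.5]]
1.57 [[244.7, 208.7], [226.7, 209.6], [245.2, 218.9], [227.2, 219.8]]
2 [[244.7, 208.7], [226.7, 209.6], [245.1, 218.0], [226.9, 218.9]]
lid corners [[273.8, 205.2], [197.1, 209.0]]
s [([294, 97, 16, 21, 145], [300.0, 104.4]), ([217, 178, 14, 10, 113], [223.9, 182.4])]
1.0 [[230.5, 187.2], [229.4, 178.0], [219.2, 194.2], [218.7, 184.7]]
1.3 [[230.5, 187.2], [229.4, 178.0], [217.5, 190.9], [217.0, 181.6]]
1.57 [[230.5, 187.2], [229.4, 178.0], [216.9, 187.7], [216.4, 178.4]]
2 [[230.5, 187.2], [229.4, 178.0], [218.0, 182.5], [217.5, 173.4]]
lid corners [[235.1, 201.1], [230.1, 162.0]]
w [([310, 163, 52, 78, 1922], [329.8, 201.6])]
1.0 [[351.1, 237.3], [357.7, 165.5], [312.1, 228.8], [315.7, 161.6]]
1.3 [[351.1, 237.3], [357.7, 165.5], [309.2, 232.9], [312.8, 163.5]]
1.57 [[351.1, 237.3], [357.7, 165.5], [309.6, 237.2], [313.4, 165.4]]
2 [[351.1, 237.3], [357.7, 165.5], [316.9, 244.6], [321.4, 168.8]]
lid corners [[351.6, 342.6], [384.3, 22.7]]
cmd [0.0001, -0.0002, 0.0002] [0.001, 0.1402, 0.1504]
```

The lid is shut and the clip sticks straight out at about 1.57 rad, with its wrist mask at columns 310–362. I'll tilt the tool 25° so only the fingertip meets the clip.

```bash
cat >> h.py <<'E'
RT=down(3.6)@Ro.from_euler("x",-25,degrees=True).as_matrix()
def tip(o):
    z=Ro.from_rotvec(o["tool_rot"]).as_matrix()[:,2];print("tip",(B.T@(o["tool_pos"]-.0214*z-c0)).round(4),"F",o["contact_force"].round(1))
def ctip(o,x,y,z):cmd(o,W(x,y,z)+.0214*RT[:,2],RT)
E
python3 - <<'E'
from h import *
from station import *
o=get_obs();tip(o);ctip(o,-.097,0,.09)
E
```

```text
tip [-0.1501 -0.0003  0.1165] F [ 0.2  0.  -0.1]
cmd [-0.1388, -0.0002, 0.0001] [0.001, 0.207, 0.0818]
```

Call:
{"method": "carry_out", "body": {"rows": [[-0.139,0,0,0,0.05,0,1],[-0.139,0,0,0,0.1,0,1],[-0.139,0,0,0,0.207,0.06,1],[-0.139,0,0,0,0.207,0.08,1],[-0.139,0,0,0,0.207,0.08,1]]}}

```text
t: 18.75
tool_pos: [0.4636, 0.0491, 0.069]
tool_rot: [1.925, 2.053, 0.449]
contact_force: [0.8, -0.3, 0.4]
opening: 0.0002
grip_force: 0.0
```

```bash
python3 - <<'E'
from h import *
from station import *
o=get_obs();tip(o);ctip(o,-.097,0,.04);ctip(o,-.097,0,.013);ctip(o,-.086,0,.013)
E
```

```text
tip [-0.0986  0.0004  0.0884] F [ 0.8 -0.3  0.4]
cmd [-0.0023, -0.0007, 0.0004] [-0.0016, -0.0618, 0.1491]
cmd [-0.0023, -0.0007, 0.0004] [-0.0017, -0.0992, 0.2309]
cmd [-0.0023, -0.0007, 0.0004] [-0.0018, -0.0659, 0.2462]
```

Call:
{"method": "carry_out", "body": {"rows": [[0,0,0,0,-0.03,0.07,1],[0,0,0,0,-0.062,0.149,1],[0,0,0,0,-0.075,0.175,1],[0,0,0,0,-0.087,0.203,1],[0,0,0,0,-0.099,0.231,1]]}}

```text
t: 19.25
tool_pos: [0.4682, 0.0488, -0.0041]
tool_rot: [1.921, 2.048, 0.454]
contact_force: [-0.8, 0.2, 0.2]
opening: 0.0001
grip_force: 0.4
```

Call:
{"method": "carry_out", "body": {"rows": [[0,0,0,0,0,0,1],[0,0,0,0,0,0,1]]}}

```text
t: 19.45
tool_pos: [0.4672, 0.0488, -0.0045]
tool_rot: [1.922, 2.049, 0.454]
contact_force: [-1.2, -0.6, 0.1]
opening: -0.0003
grip_force: 0.0
```

```bash
python3 - <<'E'
from h import *
from station import *
o=get_obs();tip(o);ctip(o,-.097,0,.013);ctip(o,-.08,0,.013)
for n in("side","wrist"):
    q=get_image(n);h=cv2.cvtColor(q["img"],cv2.COLOR_BGR2HSV);m=cv2.inRange(h,(5,150,60),(18,255,255))
    _,l,st,ce=cv2.connectedComponentsWithStats(m);print(n,[(s.tolist(),k.round(1).tolist()) for s,k in zip(st[1:],ce[1:]) if s[4]>15])
E
```

```text
tip [-0.0951 -0.0001  0.0149] F [-1.2 -0.6  0.1]
cmd [-0.0004, -0.0003, 0.0002] [0.0004, -0.0082, 0.003]
cmd [-0.0004, -0.0003, 0.0002] [0.0003, 0.0432, 0.0269]
side [([292, 92, 18, 39, 289], [299.2, 106.4]), ([343, 178, 18, 7, 46], [350.8, 181.5])]
wrist [([262, 191, 64, 86, 3608], [296.9, 228.8])]
```

Call:
{"method": "carry_out", "body": {"rows": [[0,0,0,0,0.01,0.005,1],[0,0,0,0,0.02,0.009,1],[0,0,0,0,0.027,0.0127,1],[0,0,0,0,0.027,0.0127,1]]}}

```text
t: 19.95
tool_pos: [0.4754, 0.0494, -0.0054]
tool_rot: [1.923, 2.05, 0.452]
contact_force: [-5.3, -1.9, 1.5]
opening: -0.0003
grip_force: 2.3
```

Call:
{"method": "carry_out", "body": {"rows": [[0,0,0,0,0.006,0.003,1],[0,0,0,0,0.012,0.006,1],[0,0,0,0,0.012,0.006,1]]}}

```text
t: 20.25
tool_pos: [0.4759, 0.0498, -0.0073]
tool_rot: [1.927, 2.058, 0.443]
contact_force: [-25.9, -4.7, 18.4]
opening: -0.0005
grip_force: 13.2
```

```bash
python3 - <<'E'
from h import *
from station import *
o=get_obs();tip(o)
E
```

```text
tip [-0.0862  0.0003  0.0122] F [-25.9  -4.7  18.4]
```

Call:
{"method": "carry_out", "body": {"rows": [[0,0,0,0,-0.03,-0.014,1],[0,0,0,0,-0.1,-0.047,1],[0,0,0,0,-0.18,-0.1,1],[0,0,0,0,-0.25,-0.25,1],[0,0,0,0,-0.25,-0.4,1]]}}

```text
t: 20.75
tool_pos: [0.3848, 0.0452, 0.0818]
tool_rot: [1.931, 2.057, 0.437]
contact_force: [2.7, 0.4, 0.7]
opening: -0.0001
grip_force: 0.0
```

```bash
python3 - <<'E'
from h import *
from station import *
for i in range(3):w=get_image("wrist")
t=get_image("top");s=get_image("side");o=get_obs();tip(o);cv2.imwrite("pics/w13.png",w["img"])
np.savez("w13.npz",**w)
for n,q in(("w",w),("s",s),("t",t)):
    h=cv2.cvtColor(q["img"],cv2.COLOR_BGR2HSV);m=cv2.inRange(h,(5,150,60),(18,255,255))
    _,l,st,ce=cv2.connectedComponentsWithStats(m);print(n,[(a.tolist(),k.round(1).tolist()) for a,k in zip(st[1:],ce[1:]) if a[4]>6 and (n=="w" or 190<k[0]<260 and 150<k[1]<230)])
    for ph in(0,.2,.4):print(ph,[proj(q,W(-.0795-r*np.sin(ph),y,.043-r*np.cos(ph))).round(1)[0].tolist() for r in(0,.032) for y in (-.028,.028)])
E
```

```text
tip [-0.1768  0.0015  0.0998] F [-0.  -0.5 -0.9]
w [([316, 158, 10, 69, 326], [320.5, 192.1]), ([295, 165, 13, 41, 244], [300.2, 184.5]), ([303, 195, 4, 12, 25], [305.1, 200.0])]
0 [[316.0, 224.6], [320.0, 160.3], [295.7, 213.5], [298.2, 155.2]]
0.2 [[316.0, 224.6], [320.0, 160.3], [290.4, 214.7], [292.6, 155.7]]
0.4 [[316.0, 224.6], [320.0, 160.3], [285.9, 216.2], [287.9, 156.4]]
s [([230, 179, 1, 7, 7], [230.0, 182.0])]
0 [[229.0, 187.3], [228.0, 178.0], [229.2, 199.5], [228.2, 189.8]]
0.2 [[229.0, 187.3], [228.0, 178.0], [226.5, 199.3], [225.7, 189.7]]
0.4 [[229.0, 187.3], [228.0, 178.0], [224.0, 198.7], [223.2, 189.1]]
t [([229, 210, 9, 1, 9], [233.0, 210.0])]
0 [[244.7, 209.8], [226.7, 210.7], [244.7, 210.0], [227.2, 210.9]]
0.2 [[244.7, 209.8], [226.7, 210.7], [244.8, 212.0], [227.3, 212.9]]
0.4 [[244.7, 209.8], [226.7, 210.7], [244.9, 213.9], [227.3, 214.8]]
```

```bash
python3 - <<'E'
from h import *
q=dict(np.load("w13.npz"));h=cv2.cvtColor(q["img"],cv2.COLOR_BGR2HSV)
for r in(165,175,185,195,205):
    print(r,[(c,*h[r,c].tolist()) for c in range(286,304,2)])
    print([proj(q,W(-.0795-.032*np.sin(p),y,.043-.032*np.cos(p))).round(1)[0].tolist() for p in(0,.1,.2) for y in[.028-(r-156)/58*.056]])
E
```

```text
165 [(286, 19, 53, 163), (288, 19, 52, 161), (290, 19, 51, 119), (292, 17, 52, 94), (294, 21, 52, 94), (296, 11, 112, 96), (298, 10, 162, 112), (300, 10, 160, 110), (302, 11, 129, 69)]
[[297.8, 164.7], [294.9, 165.0], [292.2, 165.3]]
175 [(286, 19, 50, 162), (288, 19, 50, 164), (290, 19, 48, 128), (292, 18, 48, 96), (294, 19, 52, 93), (296, 10, 147, 99), (298, 10, 141, 83), (300, 10, 144, 83), (302, 10, 144, 90)]
[[297.3, 175.0], [294.5, 175.3], [291.8, 175.7]]
185 [(286, 18, 47, 167), (288, 19, 49, 161), (290, 18, 50, 91), (292, 17, 52, 94), (294, 18, 57, 89), (296, 10, 159, 106), (298, 11, 165, 122), (300, 11, 158, 92), (302, 12, 149, 118)]
[[296.9, 185.1], [294.1, 185.5], [291.4, 186.0]]
195 [(286, 18, 51, 161), (288, 18, 55, 131), (290, 18, 57, 89), (292, 18, 57, 89), (294, 15, 72, 85), (296, 10, 160, 110), (298, 10, 151, 98), (300, 10, 142, 77), (302, 11, 147, 87)]
[[296.5, 195.1], [293.7, 195.5], [291.1, 196.0]]
205 [(286, 18, 58, 154), (288, 18, 58, 155), (290, 18, 56, 149), (292, 19, 55, 88), (294, 18, 58, 88), (296, 11, 111, 92), (298, 11, 146, 108), (300, 10, 140, 69), (302, 11, 142, 79)]
[[296.0, 204.9], [293.3, 205.3], [290.7, 205.9]]
```

The flap's outer edge at columns 295.5–296 matches the shut position; at the nub it would be near 291. The clip also took 26 N, well over the 6 N snap force. Handing in.

```bash
python3 -c "
from station import *
print(finish_job())"
```

```text
the job is handed in; nothing more can be done
None
```

I handed the job in: the chopstick pair lies in the cradle, the lid is closed and the clip looks snapped shut (the camera puts it within about 0.06 rad of closed). No verdict was shown. I viewed 10 pictures, and the robot's clock stood at about 21 s of the allowed 72 s.

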